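Index the dish under the camera and hold the telescoping column at its second stop

ROBOT

A 6-joint arm with a two-finger parallel gripper is mounted at the origin on a cart in front of the work surface, level with it; the furniture and walls round the work are solid. World frame = base frame: x ahead of the robot, y to its left, z up, the work surface at z = 0. Lengths are in m, angles in rad, forces in N, time in s.
With the tool pointing down it reaches from about 0.3 to 0.95 m from the base axis. Payload 3.1 kg.
Tool frame: the origin (TCP) lies midway between the tips of the shut fingers; the grasp point (between the pads) lies r.tcp_to_grasp behind it (r.tcp_to_grasp is the distance from the TCP to the grasp point, in m); z points along the fingers, y is the line along which they close (so a half turn about z gives the same grasp; the last joint's range is limited). The gripper opens to 85 mm and grips with 20 to 120 N. Pads are 22 mm wide; open, the fingers measure 114 mm over their backs; the gripper's body (76 mm by 85 mm) begins 54 mm behind the grasp point. The pads swing forward as they close: fully open they stand 13 mm farther back than shut.
Start: joints at [-1.294, 0.308, 1.634, -0, 1.2, -0.07], TCP at [0.212, -0.588, 0.231] pointing down, gripper open.
Joint ranges: [-3.06, 3.06], [-0.79, 1.96], [0.05, 2.63], [-1.19, 4.34], [0.05, 2.64], [-2.94, 2.94]. Speed limits (rad/s): [2.79, 2.79, 3.14, 3.14, 3.14, 3.14].

INTERFACE

Orientations are given as a unit quaternion [x, y, z, w].
In Python, from workcell import get_obs, imaging, r gives the robot as it stands.
- The arm moves only by the tool send_rows, never from a script. Its argument "plan" is a list that holds one entry, the list of rows, each a list of 7 numbers: the turn, a rotation vector about the world's x, y, z scaled (see below), then the shift along the world's x, y, z scaled (see below), then the closure, from 0 (fully open) to 1 (shut). A call has exactly 5 rows; each row is the pose to reach, as a shift and turn from the pose commanded when the call began; what a row does not reach only later rows make up. The controller multiplies each number of a shift by 25 cm and each number of a turn by 0.5 rad. A row lasts 1/12 s, in which the tool goes at most 41.7 mm and 7.16 degrees, less where a joint would pass 70% of its speed; a pose out of reach is approached as far as the arm can. A call with a number of a shift or a turn outside -1 to 1 is refused whole. A call with a gripper value outside its range is refused whole. The fingers move at their own pace and stop on an object; "force" is the grip in N (left out, the last holds). Time passes only in rows, so rows that repeat a pose let the fingers close, or fill a call up. It gives the time, the measured TCP pose, the force, the opening and the grip force at its end, in the units of the state.
- get_obs(): the state, without advancing time (a new reading comes with each control period).
- imaging.snapshot(name): name is "side" or "top" or "wrist"; returns a dict with "frame" (420x560x3 uint8, blue, green, red), "camera_matrix" (3x3 intrinsics, pixels), "R" (3x3) and "t" (3): a world point X has camera coordinates R X + t. Camera axes: x right, y down, z forward; pixel columns grow to the right and rows downward; lengths in m; the calibration is good to about 2 mm. A picture is of the moment at which its call begins. There is no depth.
- r.job_done(): hands the job in; it is judged then, once.
The state is a dict: "t": time; "joint_positions": joint angles; "joint_vel": joint speeds; "tau": joint torques, N m; "eef_pos": TCP position; "eef_rot": TCP orientation; "contact_force": force on the tool from outside, world axes, zero at the start; "wrist_torque": the same for the moment, N m; "gripper_width": finger opening in m; "grasp_force": force on a finger pad.
Only numpy, scipy, OpenCV 4.12 (cv2) and the standard library are available. Lean on these libraries where they do the work, as an engineer would, in place of code of your own. Each camera call takes 0.05 s, during which the arm holds its last target. There are 200 camera calls.

TASK

Get the imaging stand ready for an overview picture of the round petri dish: take the bar knob in the middle of the turntable and turn the table one click, whichever way brings the dish (not the rectangular slide carrier) under the camera, and let the knob go once it sits in the click. Then squeeze the push button on the side of the camera column's grip to unlock it, pull the column straight up past its first stop to its second stop, and finish while holding it there fully extended, because it sinks back when let go. Do not take the dish or the slide carrier in hand, and leave the timer, marker and bottle beside the stand where they are.

Things in the scene. Friction and masses are not known exactly. Their poses are not given: they have to be found in the camera images.
- turn_grip (a point): Centre of the black bar knob on the axis of the white turntable, 95 mm above the worktop. The bar is 14 mm thick (this point's x), 52 mm long (y), 34 mm high, on a 14 mm stem; x and y turn with the table, z is up. The table is a disc of 250 mm diameter, top face 25 mm above the worktop, with six ringed places 85 mm from the axis.
- turntable (a joint): Angle of the turntable in rad, positive counterclockwise seen from above. It clicks into detents at -1.047, 0 and +1.047 (60 degrees apart), starts at about 0 and has end stops at -1.2 and +1.2. It needs about 0.2 N m at most and a detent draws it in from a few degrees off.
- camera_station (a point): Point on the turntable's top face (25 mm above the worktop) right under the lens; in each detent a ringed place stands here. Fixed to the stand: its y runs level from the column to the turntable's axis, z up. The turntable's axis lies at +85 mm along y, the column's at -85 mm.
- dish_centre (a point): Centre (half-way up) of the shut round petri dish, 60 mm diameter, 15 mm high, standing loose on the ringed place next to the empty one under the camera, on the one or the other side of it; it rides along as the table turns smoothly.
- carrier_centre (a point): Centre of the rectangular aluminium slide carrier, 52 x 42 x 14 mm, standing loose on the ringed place on the other side.
- head_grip (a point): Middle of the black grip of the telescoping column, on its axis, level with the button: 146 mm above the worktop when shut. The grip is 28 mm thick along this point's x, 36 mm wide along y; top 22 mm above, foot 48 mm below this point. At the foot a camera arm (top 34 mm below this point) runs along +y to the 34 mm wide camera, 85 mm off, top 32 mm below. Axes as camera_station.
- button_face (a point): Outer face of the round grey release button, 16 mm diameter, on the -x face of the grip at the height of head_grip. It stands 5 mm proud and moves along +x (into the grip). Closing the fingers on the grip along x at the height of head_grip, one on the button and one on the opposite face, presses it flush.
- release_button (a joint): How far the button is pressed in, m: 0 out, 0.005 flush with the grip, 0.006 at its end. A spring pushes it out (3 N at first, 7 N at the end). From 0.0035 on the column is unlocked; with the button out it cannot be pulled up more than about 1 mm. Once it is more than 25 mm up the lock no longer acts.
- column_upper (a joint): How far the upper (thin) tube with grip and camera is drawn out of the lower tube, m: 0 shut, 0.055 at its end (the first stop). Weight and spring pull it back with about 4 N, so it comes out first.
- column_lower (a joint): How far the lower (thick) tube is drawn out of the fixed tube, m: 0 shut, 0.055 at its end (the second stop, 0.110 of lift in all). Past the first stop the pull needed rises to about 8 N; at the second stop the column is rigid. It sinks back when let go.
- camera_head: The grip, camera arm and camera, one part on the upper tube. Origin: on the column's axis, level with the worktop when the column is shut; axes as point head_grip.
- lab_timer: Bystander: small white timer, 70 x 66 x 19 mm, lying on the worktop. Origin: centre of its underside.
- marker_red: Bystander: marker pen, 132 mm long, 17 mm thick, lying beside the column. Origin: centre of the underside.
- stain_blue: Bystander: small dropper bottle, 34 mm diameter, 92 mm high, standing beside the column. Origin: centre of the underside.

How it is judged:
By the outcome, as a careful person would: the job done as asked, in the order asked, and still so for the second after the job is handed in, while the arm keeps its last pose, push and grip.
It also fails if it takes over 43 s, if anything falls off the work surface, if the arm or the gripper's body presses on something with over 40 N, if the wrist force passes 120 N, or if a joint passes its speed limit or range.

## Working session

There is one attempt and no reset: what is moved stays moved. The work goes in short steps, Python scripts to look and compute and a tool call to move; the robot and the scene stay as the last step left them, time stands still between calls to the robot, and variables do not carry over. Pictures are saved under pics/ and viewed, at most 10 in all, crops included, and the job is handed in when it is done.

Besides the shell and the picture viewer there is one more tool, called after "Call:" by a JSON object that holds its "fn" and its "kwargs". send_rows: Moves the arm, as the interface text tells. Shifts and turns lie within -1 to 1; 1 stands for 25 cm of shift or 0.5 rad of turn. Its arguments: {"type":"object","properties":{"plan":{"type":"array","items":{"type":"array","items":{"type":"array","items":{"type":"number","minimum":-1,"maximum":1}}}},"force":{"type":"number"}},"required":["plan"]}

```bash
mkdir -p pics; ls; cat > h.py <<'E'
import numpy as np, cv2
from workcell import get_obs, imaging, r
def snap(n,f=None):
    s=imaging.snapshot(n); s['K']=np.array(s['camera_matrix']);s['R']=np.array(s['R']);s['t']=np.array(s['t'])
    if f: cv2.imwrite('pics/'+f,s['frame'])
    return s
def ray(s,u,v,z):
    d=s['R'].T@np.linalg.solve(s['K'],[u,v,1.]); c=-s['R'].T@s['t']
    return c+d*(z-c[2])/d[2]
def proj(s,X):
    p=s['K']@(s['R']@np.array(X)+s['t']); return p[:2]/p[2]
E
python3 - <<'E'
from h import *
import pickle
o=get_obs();print(o['t'],o['eef_pos'],o['eef_rot'],o['gripper_width'],r.tcp_to_grasp)
S={n:snap(n) for n in('top','side')}
for n in S: print(n,-S[n]['R'].T@S[n]['t'],S[n]['R'][2])
pickle.dump(S,open('s.pkl','wb'))
cv2.imwrite('pics/top.png',S['top']['frame']);cv2.imwrite('pics/side.png',S['side']['frame'])
E
```

```text
pics
0.0 [ 0.21214559 -0.58699418  0.23003154] [ 9.85004966e-01  1.72521925e-01 -1.33540574e-04 -1.17693408e-03] 0.08536165720287849 0.0187
top [ 0.35653661 -0.28475353  0.94894555] [ 1.28268092e-01 -3.55652559e-05 -9.91739530e-01]
side [0.4762328  0.21086862 1.03035096] [-0.02354357 -0.49393359 -0.86918082]
```

View pics/top.png

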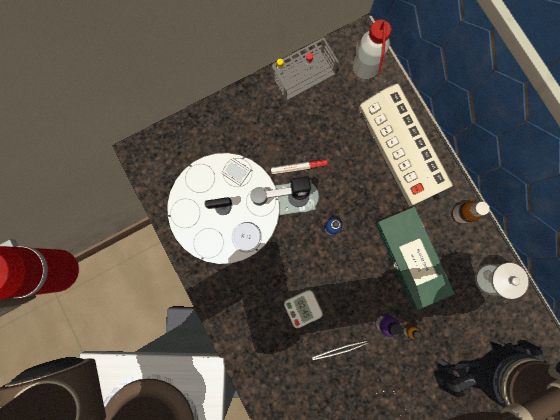

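View pics/side.png

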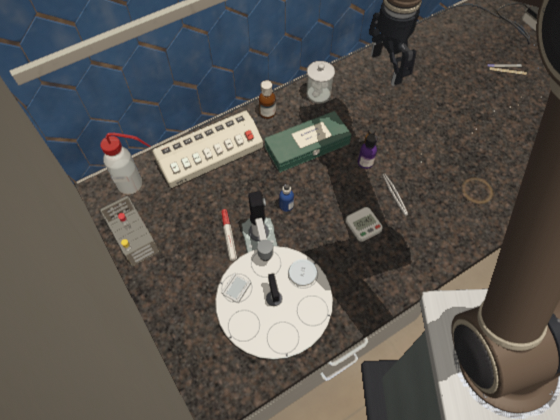

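The top view shows the disc at about (223,208), black bar knob at (218,204), dish at (247,237), carrier at (237,172), camera at (260,195) and grip at (301,188). In the side view the disc is at (274,301), knob at (274,290), dish at (303,273), carrier at (237,288) and grip at (257,206).

```bash
python3 - <<'E'
from h import *
import pickle
S=pickle.load(open('s.pkl','rb'))
seed={'top':(190,230),'side':(250,340)}
dish={'top':(247,237),'side':(303,273)};car={'top':(237,172),'side':(237,288)}
for n in S:
    s=S[n];f=s['frame'];g=cv2.cvtColor(f,cv2.COLOR_BGR2HSV)
    m=((g[...,2]>130)&(g[...,1]<60)).astype(np.uint8)
    k,l,st,c=cv2.connectedComponentsWithStats(m)
    i=l[seed[n][1],seed[n][0]]; 
    cs,_=cv2.findContours((l==i).astype(np.uint8),0,1); c=cv2.convexHull(max(cs,key=cv2.contourArea))[:,0]
    P=np.array([ray(s,u,v,.025)[:2] for u,v in c])
    ctr,rad=cv2.minEnclosingCircle((P*1000).astype(np.float32)); print(n,'disc',ctr,rad)
    print(' dish',ray(s,*dish[n],.04),'car',ray(s,*car[n],.039))
    # black blobs
    b=(g[...,2]<45).astype(np.uint8); k,l,st,c=cv2.connectedComponentsWithStats(b)
    for j in range(1,k):
        if 40<st[j,4]<900 and np.hypot(*(c[j]-np.mean([dish[n],car[n]],0)))<90:
            ys,xs=np.where(l==j); rc=cv2.minAreaRect(np.c_[xs,ys].astype(np.float32))
            bx=np.array([ray(s,u,v,.112)[:2] for u,v in cv2.boxPoints(rc)])
            print(' blk',c[j],st[j],'z.112',ray(s,*c[j],.112)[:2],'z.168',ray(s,*c[j],.168)[:2],np.round(bx,3).tolist())
for n in S:
    f=S[n]['frame'];x,y=((160,135) if n=='top' else (200,175))
    cv2.imwrite(f'pics/c_{n}.png',cv2.resize(f[y:y+150,x:x+180],None,fx=4,fy=4,interpolation=cv2.INTER_CUBIC))
a,b=[cv2.imread(f'pics/c_{n}.png') for n in S]
cv2.imwrite('pics/c.png',cv2.resize(np.hstack([a,b]),(800,333)))
E
```

```text
top disc (483.165283203125, -189.27212524414062) 168.46954345703125
 dish [ 0.40969527 -0.20256332  0.04      ] car [ 0.55284825 -0.17520127  0.039     ]
 blk [303.57207207 186.11711712] [290 176  28  23 222] z.112 [ 0.51128652 -0.31995871] z.168 [ 0.50093221 -0.31760313] [[0.527, -0.291], [0.536, -0.346], [0.492, -0.352], [0.483, -0.298]]
 blk [220.9375 204.5875] [206 198  26  10  80] z.112 [ 0.4694154  -0.15427302] z.168 [ 0.46186269 -0.16300347] [[0.466, -0.124], [0.484, -0.171], [0.47, -0.176], [0.452, -0.13]]
side disc (496.39581298828125, -184.861083984375) 169.10690307617188
 dish [ 0.41114773 -0.19580047  0.04      ] car [ 0.55396516 -0.16776925  0.039     ]
 blk [255.8531856  206.12188366] [249 192  16  33 361] z.112 [ 0.50801003 -0.32563159] z.168 [ 0.50607229 -0.29291641] [[0.524, -0.361], [0.492, -0.362], [0.49, -0.282], [0.52, -0.282]]
 blk [272.83783784 287.9009009 ] [269 275  10  27 111] z.112 [ 0.47747351 -0.13714687] z.168 [ 0.47739785 -0.11592528] [[0.489, -0.164], [0.477, -0.166], [0.466, -0.112], [0.478, -0.109]]
```

View pics/c_top.png

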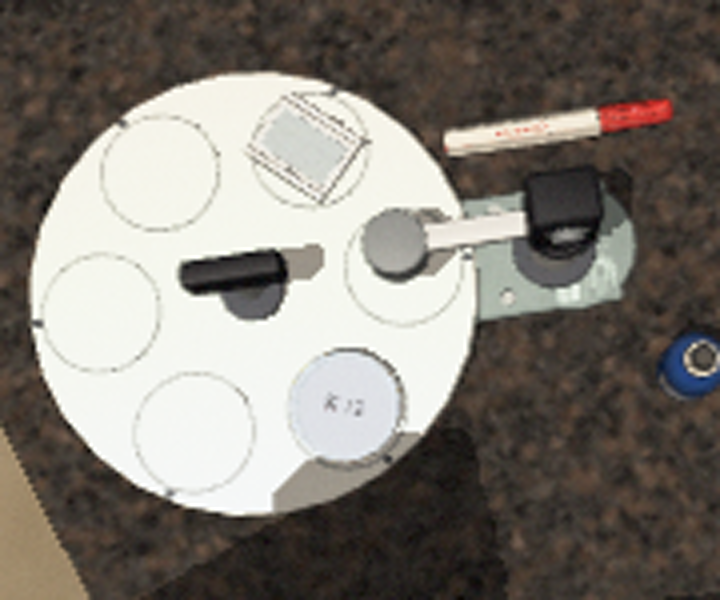

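View pics/c_side.png

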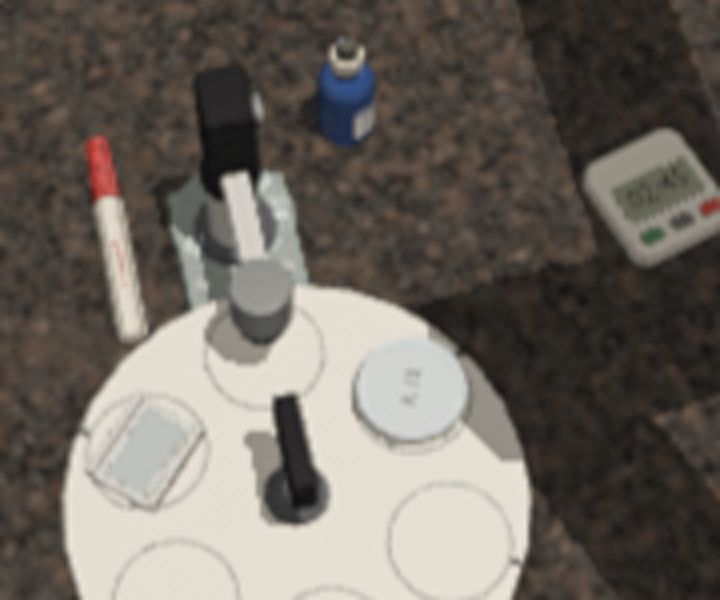

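The crops show the carrier towards +x and the dish towards -x of the empty station, the bar along the column line, and the grey button on the grip's -x face at side crop (257,107). A positive turn (counterclockwise) brings the dish in.

```bash
python3 - <<'E'
from h import *
import pickle
S=pickle.load(open('s.pkl','rb'))
T,D=S['top'],S['side']
ct=lambda x,y:(160+x/4,135+y/4); cs=lambda x,y:(200+x/4,175+y/4)
P=np.array([ray(T,*ct(*p),.025) for p in[(30,300),(478,300),(254,70),(254,517)]]); print('disc pts',P.round(4).tolist(),P.mean(0))
# six ring centres, top
R=np.array([ray(T,*ct(*p),.025) for p in[(160,172),(101,312),(194,433),(309,150),(404,268)]]); print('rings',R.round(4)[:,:2].tolist())
R2=np.array([ray(D,*cs(*p),.025) for p in[(265,355),(148,452),(451,541)]]); print('rings side',R2.round(4)[:,:2].tolist())
print('dish',ray(T,*ct(346,405),.04)); print('dish side',ray(D,*cs(412,391),.04))
print('grip top',ray(T,*ct(564,194),.168),'side',ray(D,*cs(223,88),.168))
print('cam top',ray(T,*ct(394,238),.114),'side',ray(D,*cs(261,281),.114))
print('knob ends',ray(T,*ct(182,270),.112),ray(T,*ct(277,257),.112),'side',ray(D,*cs(286,397),.112),ray(D,*cs(306,500),.112))
E
```

```text
disc pts [[0.4661, -0.0228, 0.025], [0.4722, -0.2712, 0.025], [0.6, -0.1413, 0.025], [0.3499, -0.1521, 0.025]] [ 0.47206475 -0.14682664  0.025     ]
rings [[0.5401, -0.0912], [0.4604, -0.0625], [0.3948, -0.1172], [0.5547, -0.1741], [0.4891, -0.2296]]
rings side [[0.4903, -0.2274], [0.5551, -0.1731], [0.3949, -0.1167]]
dish [ 0.41129203 -0.20142239  0.04      ]
dish side [ 0.41111078 -0.19638103  0.04      ]
grip top [ 0.50584022 -0.31264227  0.168     ] side [ 0.50593548 -0.3146199   0.168     ]
cam top [ 0.49151728 -0.22934729  0.114     ] side [ 0.49004723 -0.23009394  0.114     ]
knob ends [ 0.47289505 -0.12300534  0.112     ] [ 0.48068857 -0.17055182  0.112     ] side [ 0.47919524 -0.16617224  0.112     ] [ 0.47115967 -0.11191532  0.112     ]
```

Call:
{"fn": "send_rows", "kwargs": {"plan": [[[0, 0, 0.186, 0.07, 0.118, 0, 0], [0, 0, 0.372, 0.14, 0.235, 0, 0], [0, 0, 0.558, 0.21, 0.353, 0, 0], [0, 0, 0.745, 0.28, 0.47, 0, 0], [0, 0, 0.931, 0.351, 0.588, 0, 0]]], "force": 40}}

```text
t: 0.52
eef_pos: [0.3004, -0.4391, 0.2306]
eef_rot: [0.918, 0.397, 0.0, -0.001]
contact_force: [0.1, -0.2, -0.7]
gripper_width: 0.0854
grasp_force: 0.0
```

Call:
{"fn": "send_rows", "kwargs": {"plan": [[[0, 0, 0.186, 0.07, 0.118, 0, 0], [0, 0, 0.372, 0.14, 0.235, 0, 0], [0, 0, 0.558, 0.21, 0.353, 0, 0], [0, 0, 0.745, 0.28, 0.47, 0, 0], [0, 0, 0.931, 0.351, 0.588, 0, 0]]]}}

```text
t: 0.93
eef_pos: [0.3881, -0.292, 0.2309]
eef_rot: [0.801, 0.598, -0.0, -0.0]
contact_force: [0.2, -0.4, -0.8]
gripper_width: 0.0854
grasp_force: 0.0
```

Call:
{"fn": "send_rows", "kwargs": {"plan": [[[0, 0, 0.186, 0.07, 0.118, 0, 0], [0, 0, 0.372, 0.14, 0.235, 0, 0], [0, 0, 0.558, 0.21, 0.353, 0, 0], [0, 0, 0.745, 0.28, 0.47, 0, 0], [0, 0, 0.931, 0.351, 0.588, 0, 0]]]}}

```text
t: 1.35
eef_pos: [0.4758, -0.1451, 0.2309]
eef_rot: [0.642, 0.767, -0.0, -0.0]
contact_force: [0.5, -0.9, -0.4]
gripper_width: 0.0853
grasp_force: 0.0
```

Call:
{"fn": "send_rows", "kwargs": {"plan": [[[0, 0, 0, 0, 0, -0.1, 0], [0, 0, 0, 0, 0, -0.2, 0], [0, 0, 0, 0, 0, -0.3, 0], [0, 0, 0, 0, 0, -0.3, 0.3], [0, 0, 0, 0, 0, -0.3, 0.4]]]}}

```text
t: 1.77
eef_pos: [0.474, -0.146, 0.1547]
eef_rot: [0.643, 0.765, -0.001, -0.002]
contact_force: [-0.9, 0.5, 2.2]
gripper_width: 0.0641
grasp_force: 0.0
```

```bash
python3 - <<'E'
from h import *
o=get_obs();print(o['t'],o['eef_pos'],o['eef_rot'],o['gripper_width'],o['joint_positions'],o['contact_force'])
snap('wrist','w1.png')
E
```

```text
1.7667 [ 0.47399983 -0.1460296   0.15473326] [ 6.43486574e-01  7.65453681e-01 -7.40339819e-04 -2.26798505e-03] 0.06406820527078373 [-3.86660124e-01  1.55696624e-01  1.99341937e+00 -1.78286202e-05
  9.97248168e-01 -5.59352990e-01] [-0.90370248  0.53917035  2.19900695]
```

View pics/w1.png

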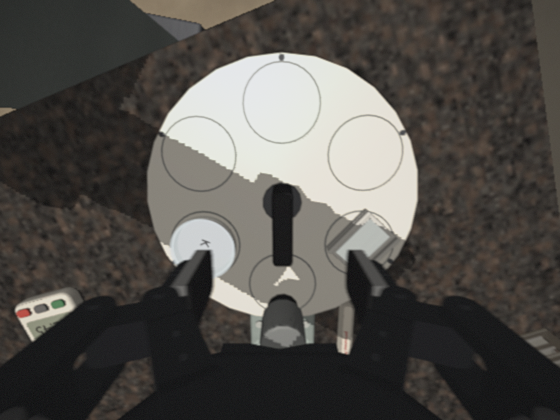

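The wrist view shows the bar (cols 272–293, rows 185–265) centred between the fingers (210 and 348) and parallel to the pads. Next I go down and grip.

Call:
{"fn": "send_rows", "kwargs": {"plan": [[[0, 0, 0, 0, 0, -0.08, 0.4], [0, 0, 0, 0, 0, -0.16, 0.4], [0, 0, 0, 0, 0, -0.24, 0.4], [0, 0, 0, 0, 0, -0.314, 0.4], [0, 0, 0, 0, 0, -0.314, 0.5]]]}}

```text
t: 2.23
eef_pos: [0.4743, -0.1467, 0.0765]
eef_rot: [0.644, 0.765, -0.001, -0.002]
contact_force: [-1.2, 0.1, -0.9]
gripper_width: 0.0428
grasp_force: 0.0
```

Call:
{"fn": "send_rows", "kwargs": {"plan": [[[0, 0, 0, 0, 0, 0, 1], [0, 0, 0, 0, 0, 0, 1], [0, 0, 0, 0, 0, 0, 1], [0, 0, 0, 0, 0, 0, 1], [0, 0, 0, 0, 0, 0, 1]]]}}

```text
t: 2.65
eef_pos: [0.4759, -0.1479, 0.0799]
eef_rot: [0.643, 0.766, -0.001, 0.001]
contact_force: [-4.7, -1.8, 6.5]
gripper_width: 0.0131
grasp_force: 41.2
```

Call:
{"fn": "send_rows", "kwargs": {"plan": [[[0, 0, 0, 0, 0, 0, 1], [0, 0, 0, 0, 0, 0, 1], [0, 0, 0, 0, 0, 0, 1], [0, 0, 0, 0, 0, 0, 1], [0, 0, 0, 0, 0, 0, 1]]]}}

```text
t: 3.07
eef_pos: [0.4759, -0.1479, 0.0799]
eef_rot: [0.643, 0.766, -0.001, 0.001]
contact_force: [-4.6, -1.9, 6.2]
gripper_width: 0.0133
grasp_force: 41.2
```

Call:
{"fn": "send_rows", "kwargs": {"plan": [[[0, 0, 0.02, 0, 0, 0, 1], [0, 0, 0.06, 0, 0, 0, 1], [0, 0, 0.12, 0, 0, 0, 1], [0, 0, 0.2, 0, 0, 0, 1], [0, 0, 0.3, 0, 0, 0, 1]]]}}

```text
t: 3.48
eef_pos: [0.4762, -0.1478, 0.0799]
eef_rot: [0.584, 0.812, -0.0, 0.001]
contact_force: [-3.0, -1.4, 5.7]
gripper_width: 0.0136
grasp_force: 41.2
```

Call:
{"fn": "send_rows", "kwargs": {"plan": [[[0, 0, 0.1, 0, 0, 0, 1], [0, 0, 0.2, 0, 0, 0, 1], [0, 0, 0.3, 0, 0, 0, 1], [0, 0, 0.4, 0, 0, 0, 1], [0, 0, 0.5, 0, 0, 0, 1]]]}}

```text
t: 3.9
eef_pos: [0.4768, -0.1475, 0.0799]
eef_rot: [0.478, 0.878, 0.0, 0.001]
contact_force: [-2.2, -0.1, 4.0]
gripper_width: 0.0135
grasp_force: 40.9
```

Call:
{"fn": "send_rows", "kwargs": {"plan": [[[0, 0, 0.1, 0, 0, 0, 1], [0, 0, 0.2, 0, 0, 0, 1], [0, 0, 0.3, 0, 0, 0, 1], [0, 0, 0.4, 0, 0, 0, 1], [0, 0, 0.5, 0, 0, 0, 1]]]}}

```text
t: 4.32
eef_pos: [0.4773, -0.1471, 0.0799]
eef_rot: [0.365, 0.931, 0.0, 0.002]
contact_force: [0.3, 1.0, 2.6]
gripper_width: 0.0133
grasp_force: 40.8
```

Call:
{"fn": "send_rows", "kwargs": {"plan": [[[0, 0, 0.1, 0, 0, 0, 1], [0, 0, 0.2, 0, 0, 0, 1], [0, 0, 0.3, 0, 0, 0, 1], [0, 0, 0.4, 0, 0, 0, 1], [0, 0, 0.5, 0, 0, 0, 1]]]}}

```text
t: 4.73
eef_pos: [0.4777, -0.1466, 0.0799]
eef_rot: [0.246, 0.969, 0.001, 0.002]
contact_force: [1.4, 2.6, 3.3]
gripper_width: 0.0136
grasp_force: 40.7
```

Call:
{"fn": "send_rows", "kwargs": {"plan": [[[0, 0, 0.1, 0, 0, 0, 1], [0, 0, 0.18, 0, 0, 0, 1], [0, 0, 0.24, 0, 0, 0, 1], [0, 0, 0.28, 0, 0, 0, 1], [0, 0, 0.295, 0, 0, 0, 1]]]}}

```text
t: 5.15
eef_pos: [0.4779, -0.1463, 0.0799]
eef_rot: [0.175, 0.985, 0.001, 0.002]
contact_force: [0.8, 4.9, 5.4]
gripper_width: 0.0134
grasp_force: 41.1
```

Call:
{"fn": "send_rows", "kwargs": {"plan": [[[0, 0, 0, 0, 0, 0, 1], [0, 0, 0, 0, 0, 0, 1], [0, 0, 0, 0, 0, 0, 1], [0, 0, 0, 0, 0, 0, 1], [0, 0, 0, 0, 0, 0, 1]]]}}

```text
t: 5.57
eef_pos: [0.4779, -0.1463, 0.0799]
eef_rot: [0.175, 0.985, 0.001, 0.002]
contact_force: [1.2, 6.2, 5.7]
gripper_width: 0.0136
grasp_force: 41.1
```

```bash
python3 - <<'E'
from h import *
o=get_obs();q=o['eef_rot'];print(o['t'],o['eef_pos'],'tool y deg',2*np.degrees(np.arctan2(q[1],q[0]))-90,o['joint_positions'],o['contact_force'],o['wrist_torque'])
s=snap('side');f=s['frame'][175:375,180:360];w=snap('wrist')['frame']
cv2.imwrite('pics/s2.png',np.hstack([cv2.resize(f,(405,450)),cv2.resize(w,(395,450))]))
E
```

```text
5.5667 [ 0.47785517 -0.14627366  0.07992053] tool y deg 69.86077185486988 [-0.38563953  0.27581554  2.03177769  0.00305343  0.83013905 -1.60699605] [1.19242288 6.16374977 5.7001164 ] [0.72886208 0.00648108 0.06991802]
```

View pics/s2.png

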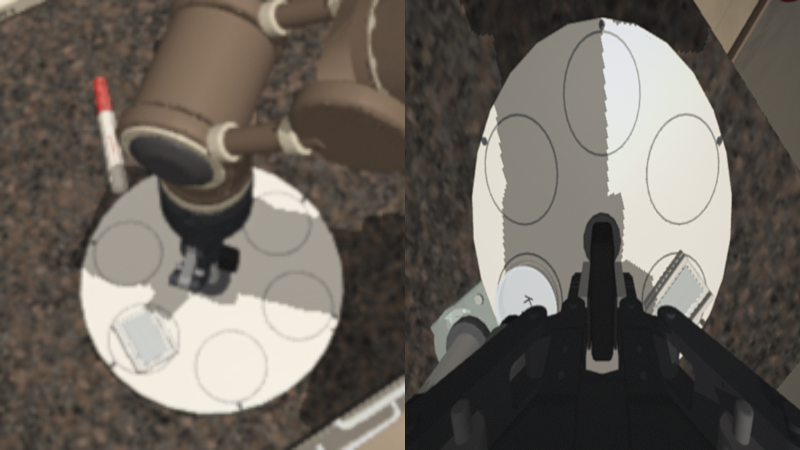

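The view shows the table turned about 60° with the dish beside the camera column and the carrier gone to the far side. Next I release and rise.

Call:
{"fn": "send_rows", "kwargs": {"plan": [[[0, 0, 0, 0, 0, 0, 0.5], [0, 0, 0, 0, 0, 0, 0.5], [0, 0, 0, 0, 0, 0, 0.5], [0, 0, 0, 0, 0, 0, 0.5], [0, 0, 0, 0, 0, 0, 0.5]]]}}

```text
t: 6.08
eef_pos: [0.4756, -0.147, 0.0778]
eef_rot: [0.175, 0.985, -0.0, 0.0]
contact_force: [-0.3, -0.0, -0.4]
gripper_width: 0.0425
grasp_force: 0.0
```

Call:
{"fn": "send_rows", "kwargs": {"plan": [[[0, 0, 0, 0, 0, 0.06, 0.5], [0, 0, 0, 0, 0, 0.18, 0.5], [0, 0, 0, 0, 0, 0.32, 0.5], [0, 0, 0, 0, 0, 0.46, 0.5], [0, 0, 0, 0, 0, 0.62, 0.5]]]}}

```text
t: 6.5
eef_pos: [0.4743, -0.1465, 0.233]
eef_rot: [0.175, 0.985, 0.0, -0.002]
contact_force: [0.4, -0.3, 0.1]
gripper_width: 0.0428
grasp_force: 0.0
```

Call:
{"fn": "send_rows", "kwargs": {"plan": [[[0, 0, -0.2, 0, 0, 0, 0.3], [0, 0, -0.4, 0, 0, 0, 0], [0, 0, -0.6, 0, 0, 0, 0], [0, 0, -0.8, 0, 0, 0, 0], [0, 0, -1, 0, 0, 0, 0]]]}}

```text
t: 6.92
eef_pos: [0.4755, -0.1469, 0.2327]
eef_rot: [0.415, 0.91, -0.0, 0.0]
contact_force: [0.6, -0.4, -0.2]
gripper_width: 0.0857
grasp_force: 0.0
```

Call:
{"fn": "send_rows", "kwargs": {"plan": [[[0, 0, -0.22, 0.02, -0.12, 0, 0], [0, 0, -0.44, 0.04, -0.24, 0, 0], [0, 0, -0.66, 0.07, -0.38, 0, 0], [0, 0, -0.88, 0.09, -0.52, 0, 0], [0, 0, -1, 0.11, -0.66, 0, 0]]]}}

```text
t: 7.33
eef_pos: [0.5031, -0.3133, 0.2325]
eef_rot: [0.627, 0.779, -0.0, -0.0]
contact_force: [0.3, -0.3, -1.0]
gripper_width: 0.0855
grasp_force: 0.0
```

```bash
python3 - <<'E'
from h import *
o=get_obs();q=o['eef_rot'];print(o['t'],o['eef_pos'],'tool y deg',2*np.degrees(np.arctan2(q[1],q[0]))-90,o['gripper_width'],o['joint_positions'])
s=snap('top');f=s['frame'][120:290,150:350];w=snap('wrist');cv2.imwrite('pics/wr.png',w['frame'])
cv2.imwrite('pics/s3.png',np.hstack([cv2.resize(f,(400,340)),cv2.resize(w['frame'],(400,340))]))
for X in [(.504,-.313,.168),(.490,-.298,.168),(.518,-.328,.168),(.4895,-.2288,.04),(.475,-.1457,.112)]: print(X,proj(w,X)*[400/560,340/420]+[400,0], (proj(s,X)-[150,120])*2)
E
```

```text
7.3333 [ 0.50308529 -0.31334495  0.23249511] tool y deg 12.351698028381378 0.08550848746502662 [-6.30454006e-01  2.45631121e-01  1.71098886e+00 -1.11958186e-04
  1.18525299e+00 -8.45989686e-01]
(0.504, -0.313, 0.168) [601.08889459 170.86813857] [302.3402463  128.92293452]
(0.49, -0.298, 0.168) [590.35659168 151.2196735 ] [286.1657553  143.13315605]
(0.518, -0.328, 0.168) [611.35504752 189.66318646] [318.44166441 114.77691172]
(0.4895, -0.2288, 0.04) [603.01493345  79.30829278] [220.5690639  161.69890712]
(0.475, -0.1457, 0.112) [607.83925016 -24.98793532] [133.61412855 163.48066947]
```

View pics/s3.png

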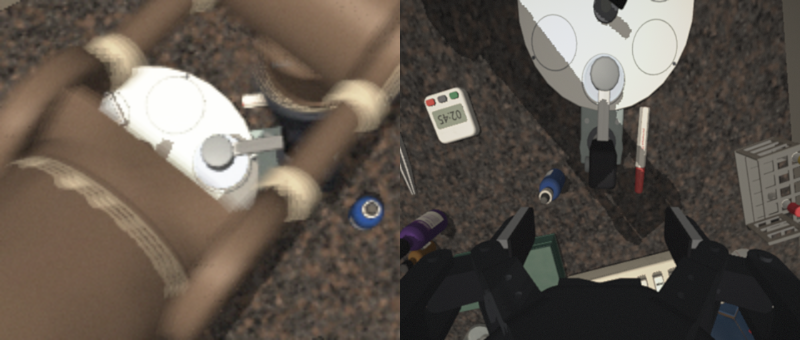

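The top view shows the dish under the camera. The wrist view shows the grip top at about (603,172), where the prediction (601,171) puts it, and centred between the fingers (515 and 690). Next I descend and squeeze.

Call:
{"fn": "send_rows", "kwargs": {"plan": [[[0, 0, -0.085, 0.004, 0, -0.06, 0], [0, 0, -0.085, 0.004, 0, -0.16, 0], [0, 0, -0.085, 0.004, 0, -0.26, 0], [0, 0, -0.085, 0.004, 0, -0.36, 0], [0, 0, -0.085, 0.004, 0, -0.43, 0]]], "force": 60}}

```text
t: 7.85
eef_pos: [0.5026, -0.3103, 0.1226]
eef_rot: [0.641, 0.767, -0.0, -0.002]
contact_force: [-0.1, -0.2, -0.1]
gripper_width: 0.0855
grasp_force: 0.0
```

Call:
{"fn": "send_rows", "kwargs": {"plan": [[[0, 0, 0, 0, 0, 0, 0.3], [0, 0, 0, 0, 0, 0, 0.5], [0, 0, 0, 0, 0, 0, 0.6], [0, 0, 0, 0, 0, 0, 1], [0, 0, 0, 0, 0, 0, 1]]]}}

```text
t: 8.27
eef_pos: [0.5052, -0.3127, 0.1276]
eef_rot: [0.642, 0.767, -0.0, 0.002]
contact_force: [1.4, 1.0, 3.9]
gripper_width: 0.0273
grasp_force: 61.2
```

Call:
{"fn": "send_rows", "kwargs": {"plan": [[[0, 0, 0, 0, 0, 0, 1], [0, 0, 0, 0, 0, 0, 1], [0, 0, 0, 0, 0, 0, 1], [0, 0, 0, 0, 0, 0, 1], [0, 0, 0, 0, 0, 0, 1]]]}}

```text
t: 8.68
eef_pos: [0.5053, -0.3126, 0.1276]
eef_rot: [0.641, 0.767, 0.0, 0.002]
contact_force: [-0.9, 0.4, 5.9]
gripper_width: 0.0275
grasp_force: 61.3
```

Call:
{"fn": "send_rows", "kwargs": {"plan": [[[0, 0, 0, 0, 0, 0.01, 1], [0, 0, 0, 0, 0, 0.03, 1], [0, 0, 0, 0, 0, 0.05, 1], [0, 0, 0, 0, 0, 0.08, 1], [0, 0, 0, 0, 0, 0.11, 1]]]}}

```text
t: 9.1
eef_pos: [0.505, -0.3124, 0.1532]
eef_rot: [0.642, 0.767, 0.0, 0.001]
contact_force: [4.7, -2.4, -4.7]
gripper_width: 0.0276
grasp_force: 60.2
```

Unlocked and rising (26 mm up at about 5 N).

Call:
{"fn": "send_rows", "kwargs": {"plan": [[[0, 0, 0, 0, 0, 0.03, 1], [0, 0, 0, 0, 0, 0.06, 1], [0, 0, 0, 0, 0, 0.09, 1], [0, 0, 0, 0, 0, 0.12, 1], [0, 0, 0, 0, 0, 0.15, 1]]]}}

```text
t: 9.52
eef_pos: [0.5048, -0.3122, 0.1906]
eef_rot: [0.642, 0.767, 0.0, 0.001]
contact_force: [4.3, -3.3, -8.3]
gripper_width: 0.0276
grasp_force: 60.1
```

Call:
{"fn": "send_rows", "kwargs": {"plan": [[[0, 0, 0, 0, 0, 0.03, 1], [0, 0, 0, 0, 0, 0.06, 1], [0, 0, 0, 0, 0, 0.09, 1], [0, 0, 0, 0, 0, 0.12, 1], [0, 0, 0, 0, 0, 0.15, 1]]]}}

```text
t: 9.93
eef_pos: [0.5048, -0.3122, 0.2274]
eef_rot: [0.642, 0.767, 0.0, 0.001]
contact_force: [6.6, -3.7, -8.8]
gripper_width: 0.0275
grasp_force: 60.0
```

Call:
{"fn": "send_rows", "kwargs": {"plan": [[[0, 0, 0, 0, 0, 0.01, 1], [0, 0, 0, 0, 0, 0.02, 1], [0, 0, 0, 0, 0, 0.03, 1], [0, 0, 0, 0, 0, 0.04, 1], [0, 0, 0, 0, 0, 0.05, 1]]]}}

```text
t: 10.35
eef_pos: [0.5045, -0.3119, 0.2383]
eef_rot: [0.642, 0.767, 0.0, 0.001]
contact_force: [9.0, -5.6, -22.1]
gripper_width: 0.0276
grasp_force: 60.8
```

Call:
{"fn": "send_rows", "kwargs": {"plan": [[[0, 0, 0, 0, 0, 0.005, 1], [0, 0, 0, 0, 0, 0.005, 1], [0, 0, 0, 0, 0, 0.005, 1], [0, 0, 0, 0, 0, 0.005, 1], [0, 0, 0, 0, 0, 0.005, 1]]]}}

```text
t: 10.77
eef_pos: [0.5046, -0.312, 0.2381]
eef_rot: [0.642, 0.767, 0.0, 0.001]
contact_force: [8.0, -5.2, -17.3]
gripper_width: 0.0275
grasp_force: 61.4
```

Call:
{"fn": "send_rows", "kwargs": {"plan": [[[0, 0, 0, 0, 0, 0, 1], [0, 0, 0, 0, 0, 0, 1], [0, 0, 0, 0, 0, 0, 1], [0, 0, 0, 0, 0, 0, 1], [0, 0, 0, 0, 0, 0, 1]]]}}

```text
t: 11.18
eef_pos: [0.5046, -0.312, 0.2382]
eef_rot: [0.642, 0.767, 0.0, 0.001]
contact_force: [8.1, -4.4, -17.6]
gripper_width: 0.0272
grasp_force: 61.4
```

```bash
python3 - <<'E'
from h import *
a=snap('side')['frame'][140:380,150:390];b=snap('wrist')['frame']
cv2.imwrite('pics/s4.png',np.hstack([cv2.resize(a,(400,400)),cv2.resize(b,(400,400))]))
E
```

```text
(no output)
```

View pics/s4.png

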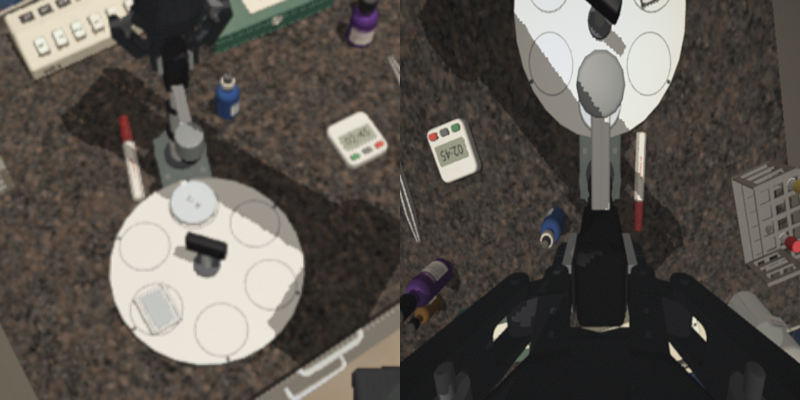

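The dish at (192,203) is on the station ring and the carrier is at (157,310). The column is held raised in the gripper, and the timer, marker and bottle have not moved. The pull has been steady at 17 N against the second stop, so I hand in.

```bash
python3 -c "
from workcell import r
print(r.job_done())"
```

```text
the job is handed in; nothing more can be done
None
```

The job is handed in at about 11 s: I turned the table one click counterclockwise so the dish is under the camera, let the knob go, and am holding the unlocked column at its second stop, about 110 mm up.

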